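# Start the lens-cap drying cube

### The job

Start the drying cube: push its open flap lid fully shut, then press down the raised end of the paddle rocker on the control strip until it has tipped fully over, then press the round button fully down and let it come back up. Use only the fingertips, pick nothing up, do not press the square key, and leave the loose things around the cube and strip, and the lens cap in the cube, where they are.

Things in the scene. Friction and masses are not known exactly. Their poses are not given: they have to be found in the camera images.
- cube: Clear acrylic cube, 110 x 110 mm, walls 4 mm, on a black plinth 130 x 130 x 15 mm, with thin aluminium edges; fixed to the surface. Rim 115 mm above the work surface. Origin at the centre of its underside, on the work surface; z up, its x axis points from the lid's free edge to the hinge side (roughly away from the robot), y along the hinge.
- lid (a joint): Flap lid angle in rad: 0 shut flat on the rim, grows as it opens upward, up to 1.3; starts between 0.7 and 1.1. A stiff hinge (about 0.07 N m, well under 3 N at the free edge): the lid stays at any angle where it is left. It shuts against a firm stop.
- lid_hinge (a point): The hinge axis at mid width, at x = +55 mm, y = 0, z = 117.5 mm in the cube's frame. The axis runs along the cube's y. The lid is a clear plate 5 mm thick (the axis lies in its mid plane) and 110 mm wide, with aluminium edging, reaching 115 mm from the axis; shut, it points to the cube's -x and its top is 120 mm above the work surface.
- lid_edge (a point): Middle of the aluminium strip along the lid's free edge, on the outer (upper when shut) face, 109 mm from the hinge axis; moves with the lid.
- strip: Control strip: aluminium slab 110 (x) x 216 (y) x 18 mm (z), fixed to the surface. Origin at the centre of its underside, on the work surface; z up, x roughly away from the robot, y along its length. It carries three white units, each 80 (x) x 58 (y) x 10 mm, 68 mm apart along y at x = 0, in any order: paddle rocker, round button, square key (all black). The top faces of the white units are 28 mm above the work surface.
- rocker (a joint): Rocker angle in rad: 0 as it starts (the end towards the strip's -x, nearest the robot, is raised), 0.4 fully tipped over (that end down). Friction about 0.05 N m (2.5 N at the pressing point); it stays where it is left and has a firm stop at each end.
- rocker_raised_end (a point): Point on the top face of the paddle at its raised end, on its midline, 19 mm from the pivot towards the strip's -x and, at the start, 48 mm above the work surface; moves with the rocker. The paddle is 56 mm long along the strip's x, 28 mm wide, 6 mm thick, and tilts 0.2 rad either way about a pivot 38 mm above the work surface (axis along the strip's y). Its ends reach 28 mm from the pivot; tipped over, the pressed end's top face lies about 39 mm above the work surface.
- round_button (a joint): Travel of the round button in m: 0 up, 0.006 fully down. Spring: 1.2 N to start, about 5 N fully down; comes back up by itself.
- round_top (a point): Centre of the top face of the round button, 32 mm diameter, 40 mm above the work surface when up; moves with it.
- square_key (a joint): Travel of the square key in m: 0 up, 0.006 down. Same spring as the round button. Not to be pressed.
- square_top (a point): Centre of the top face of the square key, 30 x 30 mm, 40 mm above the work surface when up.
- lens_cap: White silicone lens cap, 52 mm diameter, 13 mm high, loose on the floor inside the cube (19 mm above the work surface). Origin at the centre of its underside.
- shell0: Round black filter shell (ring), 62 mm outside, 52 mm inside, 9 mm high, loose; number 1 from the bottom of a stack of three in front of the cube. Origin at the centre of its underside.
- shell1: Round black filter shell (ring), 62 mm outside, 52 mm inside, 9 mm high, loose; number 2 from the bottom of a stack of three in front of the cube. Origin at the centre of its underside.
- shell2: Round black filter shell (ring), 62 mm outside, 52 mm inside, 9 mm high, loose; number 3 from the bottom of a stack of three in front of the cube. Origin at the centre of its underside.
- blower_tip: Stainless blower tip, a slim cone 55 mm high on a 32 mm foot, standing loose behind the strip. Origin at the centre of its foot.
- filter_frame: Aluminium square filter frame, 70 x 70 x 6 mm, lying loose behind the strip. Origin at the centre of its underside.
- jar: Small amber jar, 44 mm diameter, 50 mm high, loose behind the cube. Origin at the centre of its underside.
- rear_cap: Black rear lens cap, 48 mm diameter, 20 mm high, loose between cube and strip. Origin at the centre of its underside.

How it is judged:
By the outcome, as a careful person would: the job done as asked, in the order asked, and still so for the second after the job is handed in, with the robot touching nothing.
It also fails if it takes over 50 s, if anything falls off the work surface, if the arm or the gripper's body presses on something with over 40 N, if the wrist force passes 120 N, or if a joint passes its speed limit or range.

### The arm

A 7-joint arm with a two-finger parallel gripper is mounted at the origin on the work surface. World frame = base frame: x ahead of the robot, y to its left, z up, the work surface at z = 0. Lengths are in m, angles in rad, forces in N, time in s.
With the tool pointing down it reaches from about 0.425 to 0.925 m from the base axis. Payload 6.8 kg.
Tool frame: the origin (TCP) lies on the front face of the gripper's body, between the roots of the fingers; the fingertips stand 80 mm ahead of it and the grasp point (between the pads) lies 61 mm ahead of it; z points along the fingers, y is the line along which they close (so a half turn about z gives the same grasp; the last joint's range is limited). The gripper opens to 88 mm and grips with 3 to 60 N. Pads are 20 mm wide; open, the fingers measure 115 mm over their backs; the gripper's body (75 mm by 178 mm) begins 61 mm behind the grasp point.
Start: joints at [-1.294, 0.477, 0.022, 1.555, -0.011, 1.109, -0.083], TCP at [0.253, 0.626, 0.303] pointing down, gripper open.
Joint ranges: [-2.96, 2.96], [-0.34, 2.1], [-1.41, 1.46], [0.24, 2.44], [-1.37, 4.51], [0.17, 1.92], [-2.96, 2.96]. Speed limits (rad/s): [2.39, 2.39, 3.14, 3.14, 3.14, 3.14, 3.14].

### API

Orientations are given as a unit quaternion [w, x, y, z].
In Python, from station import manip gives the robot as it stands. Calls block until the motion is done:
- manip.move_ptp(position, orientation): joint-space move of the TCP to a pose.
- manip.move_l(position, attitude=None, vel=0.15, threshold=None): straight line of the TCP; attitude=None keeps the orientation; vel is the mean speed in m/s. With threshold (N) it stops when the force on the tool has changed by that much, and returns True; else False.
- manip.set_joints(angles): joint-space move.
- manip.ungrasp() and manip.grasp(): open the fingers fully, or close them until they stop; the grip force is fixed at half the most.
- manip.hold(seconds).
- manip.solve_ik(position, orientation): joint angles nearest the present ones, or None.
- manip.state(): the state.
- manip.grab_frame(name): name is "scene" or "top"; returns the picture (420x560x3 uint8, red, green, blue); there is no depth.
- manip.camera_params(name): a dict with "fovy" (degrees; the focal length in pixels is half the picture's height over the tangent of half this angle, whatever the lens; pixels are square), "cx", "cy" (the principal point, pixels), "k1" (the pictures are not rectified: a ray, as slopes to the right and down, at radius r is drawn at 1 + k1 r^2 times it, then the intrinsics apply), "pose" (4x4, takes a point from camera to world coordinates). Camera axes: x right, y up, looking along -z (the intrinsics and any distortion apply to the point x, -y, -z); pixel columns grow to the right and rows downward; lengths in m; the calibration is good to about 2 mm. A picture is of the moment at which its call begins. camera_params takes no time and is no camera call.
A pose or a line that the arm cannot do raises manip.Unreachable and nothing moves.
- manip.hand_in(): hands the job in; it is judged then, once.
Trained networks look in the newest picture that a camera, given by its name, has taken for a name from the list of things; names that differ only in an ending like _2 or _b are one class to them, and where a whole thing is asked for, a point or a joint stands for the part that bears it (a point fixed in the world has none). Each returns a list of dicts, best first, with "confidence" (0 to 1); they miss things now and then, are a little off and sometimes report something else, mostly with a low value. They report only what shows in the picture. A call takes as long as a camera call.
- manip.find_in(camera, label): "centre" ([column, row] in pixels, amid what is visible of it).
- manip.silhouettes(camera, label): "region" (420x560 bool, what is visible of it) and "centre" ([column, row] in pixels, amid what is visible of it).
- manip.landmark_of(camera, label): "centre" ([column, row] in pixels: a listed point, or the origin of a listed thing).
The state is a dict: "clock": time; "joints": joint angles; "joint_velocities": joint speeds; "effort": joint torques, N m; "tcp_pos": TCP position; "eef_rot": TCP orientation; "ft_force": force on the tool from outside, world axes, zero at the start; "moment": the same for the moment, N m; "grip_width": finger opening in m; "grasp_force": force on a finger pad.
Only numpy, scipy, OpenCV 4.12 (cv2) and the standard library are available. Lean on these libraries where they do the work, as an engineer would, in place of code of your own. Each camera call takes 0.05 s, during which the arm holds its last target. There are 200 camera calls.

## Working session

There is one attempt and no reset: what is moved stays moved. The work goes in short steps, each a Python script; the robot and the scene stay as the last script left them, time stands still between calls to the robot, and variables do not carry over. Pictures are saved under pics/ and viewed, at most 10 in all, crops included, and the job is handed in when it is done.

```bash
mkdir -p pics; cat > h.py <<'E'
import numpy as np, cv2
from station import manip
def ray(cam,px):
    p=manip.camera_params(cam);f=210/np.tan(np.radians(p['fovy'])/2)
    d=np.array([(px[0]-p['cx'])/f,(px[1]-p['cy'])/f]);u=d.copy()
    for _ in range(30): u=d/(1+p['k1']*(u@u))
    T=np.array(p['pose']);return T[:3,3],T[:3,:3]@np.array([u[0],-u[1],-1])
def at_z(cam,px,z):
    o,d=ray(cam,px);return o+d*(z-o[2])/d[2]
def proj(cam,X):
    p=manip.camera_params(cam);f=210/np.tan(np.radians(p['fovy'])/2);T=np.array(p['pose'])
    c=T[:3,:3].T@(np.array(X)-T[:3,3]);u=np.array([c[0],-c[1]])/-c[2];u=u*(1+p['k1']*(u@u))
    return u*f+[p['cx'],p['cy']]
def tri(a,b):
    (o1,d1),(o2,d2)=a,b;A=np.stack([d1,-d2],1);s=np.linalg.lstsq(A,o2-o1,rcond=None)[0]
    p,q=o1+s[0]*d1,o2+s[1]*d2;return (p+q)/2,np.linalg.norm(p-q)
def save(cam,n): 
    im=manip.grab_frame(cam);cv2.imwrite(f'pics/{n}.png',im[:,:,::-1].copy());return im
E
python3 - <<'E'
from h import *
np.set_printoptions(precision=4,suppress=True)
Z=dict(rocker_raised_end=.048,round_top=.04,square_top=.04,lid_hinge=.1175,lid_edge=None,cube=0,strip=0,rear_cap=0,shell2=.018,jar=0,blower_tip=0,filter_frame=0,lens_cap=.019)
a=save('scene','s0');b=save('top','t0')
for c in('scene','top'):
    P=manip.camera_params(c);print(c,P['fovy'],P['k1'],np.array(P['pose'])[:3,3])
for n,z in Z.items():
    r={}
    for c in('scene','top'):
        l=manip.landmark_of(c,n)
        if l: 
            r[c]=l[0]['centre'];print(n,c,np.round(r[c],1),round(l[0]['confidence'],2),at_z(c,r[c],z) if z is not None else '')
    if len(r)==2: print('   tri',*tri(ray('scene',r['scene']),ray('top',r['top'])))
s=manip.state();print(s['clock'],s['eef_rot'],s['tcp_pos'],s['grip_width'])
E
```

```text
scene 49.48368970103795 0.008168222591317635 [1.0323 0.8734 0.7429]
top 51.25864092503592 -0.031063258985892208 [0.5086 0.0049 1.0922]
rocker_raised_end scene [256.5 189.7] 0.63 [ 0.5215 -0.1984  0.048 ]
rocker_raised_end top [378.8 238.1] 0.67 [ 0.5027 -0.2126  0.048 ]
   tri [ 0.5068 -0.218   0.0333] 0.00961371995729295
round_top scene [256.8 189.5] 0.74 [ 0.5143 -0.2113  0.04  ]
round_top top [408.2 228.7] 0.44 [ 0.5245 -0.2852  0.04  ]
   tri [ 0.5054 -0.2823  0.005 ] 0.04593361643383003
square_top scene [261.4 202. ] 0.49 [ 0.5353 -0.1402  0.04  ]
square_top top [350.2 226. ] 0.56 [ 0.5323 -0.1464  0.04  ]
   tri [ 0.5322 -0.1469  0.0354] 0.00034731418778133073
lid_hinge scene [292.1 267.5] 0.58 [0.6544 0.2364 0.1175]
lid_hinge top [181.5 175.9] 0.77 [0.6468 0.2419 0.1175]
   tri [0.6507 0.2394 0.1181] 0.009346769606766154
lid_edge scene [317.5 226.1] 0.58 
lid_edge top [167.7 189.5] 0.57 
   tri [0.604  0.2479 0.213 ] 0.004111140677984516
cube scene [316.2 303.2] 0.96 [0.5996 0.2518 0.    ]
cube top [191.8 200.7] 0.66 [0.6003 0.244  0.    ]
   tri [ 0.5987  0.2464 -0.0051] 0.00
[... 449 characters left out ...]
  0.018 ]
   tri [ 0.3877 -0.1636 -0.2487] 0.48788212410202175
jar scene [279.7 328.9] 0.65 [0.7088 0.2768 0.    ]
jar top [180.7 155.8] 0.88 [0.7148 0.2729 0.    ]
   tri [ 0.7117  0.2748 -0.0002] 0.00710488979736576
blower_tip top [414.1 190.2] 0.46 [ 0.6211 -0.3137  0.    ]
filter_frame scene [223.  220.1] 0.78 [ 0.6487 -0.1664  0.    ]
filter_frame top [358.3 182.3] 0.82 [ 0.6424 -0.1745  0.    ]
   tri [ 0.6441 -0.1762 -0.0075] 0.0018760200379048244
lens_cap scene [256.  200.8] 0.66 [ 0.5313 -0.1849  0.019 ]
lens_cap top [189.5 197.6] 0.59 [0.6064 0.2456 0.019 ]
   tri [0.637  0.1706 0.2465] 0.11323794510664616
1.4 [0.     0.1912 0.9815 0.    ] [0.2534 0.6257 0.3027] 0.08776500164489356
```

```bash
python3 - <<'E'
import cv2,numpy as np
s=cv2.imread('pics/s0.png');t=cv2.imread('pics/t0.png')
a=cv2.resize(t[140:300,120:460],(800,376),interpolation=cv2.INTER_CUBIC)
b=cv2.resize(s[170:270,200:400],(448,224),interpolation=cv2.INTER_CUBIC)
c=cv2.resize(s[170:350,200:440],(299,224))
im=np.zeros((600,800,3),np.uint8);im[:376]=a;im[376:,:448]=b;im[376:,448:747]=c
cv2.imwrite('pics/m0.png',im)
E
```

```text
(no output)
```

View pics/m0.png

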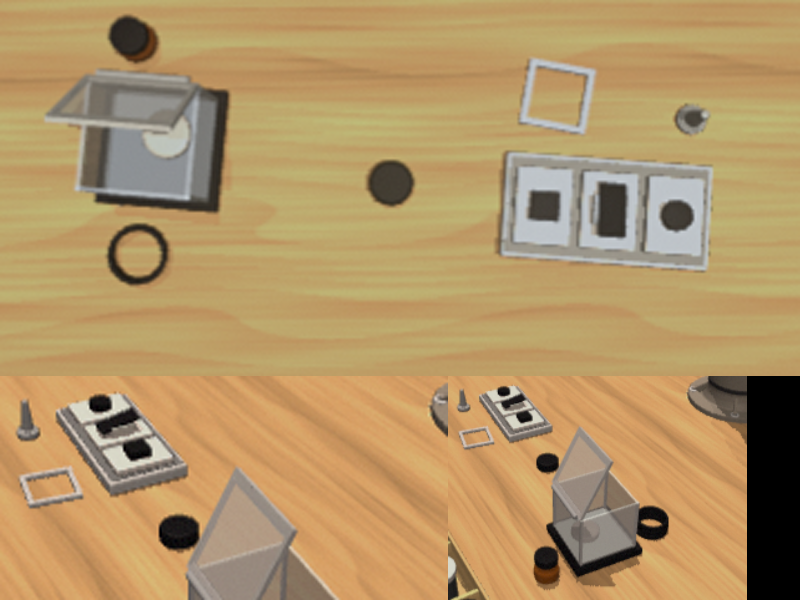

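The picture shows the lid open at about 60°. On the strip, from +y to -y, are the square key (top px ≈ 351,227), the rocker (≈ 380,229) and the round button (≈ 408,231). `landmark_of`'s scene result for the round button was wrong. I'll refine with the dark blobs in the top view and the rim corners.

```bash
python3 - <<'E'
from h import *
np.set_printoptions(precision=4,suppress=True)
t=cv2.imread('pics/t0.png');g=cv2.cvtColor(t,cv2.COLOR_BGR2GRAY)
m=np.zeros_like(g);m[205:258,332:422]=(g[205:258,332:422]<90)
n,l,st,ce=cv2.connectedComponentsWithStats(m)
Q=[]
for i in range(1,n):
    if st[i,4]>60: Q.append((ce[i]));print(ce[i],st[i],at_z('top',ce[i],.04))
m=(g<0);F=lambda u,v:np.array([u/2.353+120,v/2.353+140])
for nme,p,z in [('rimFL',(78,191),.115),('rimFR',(193,199),.115),('hL',(93,73),.1175),('hR',(195,79),.1175),('plFR',(217,212),.015),('plBR',(229,91),.015),('plFL',(96,203),.015)]:
    print(nme,at_z('top',F(*p),z))
o=manip.silhouettes('top','strip')
if o:
    c=max(cv2.findContours(o[0]['region'].astype(np.uint8),0,1)[0],key=cv2.contourArea)
    for p in cv2.boxPoints(cv2.minAreaRect(c)): print('strip',at_z('top',p,.018))
for n in('round_button','square_key','rocker'):
    o=manip.find_in('top',n);print(n,[(x['centre'],x['confidence']) for x in o[:2]])
E
```

```text
[379.7795 229.2795] [374 218  12  23 254] [ 0.5237 -0.2171  0.04  ]
[351.1286 227.3857] [345 222  13  12 140] [ 0.5289 -0.1485  0.04  ]
[407.0833 231.447 ] [401 226  13  12 132] [ 0.5179 -0.2824  0.04  ]
rimFL [0.5453 0.3061 0.115 ]
rimFR [0.5367 0.1955 0.115 ]
hL [0.6585 0.292  0.1175]
hR [0.6515 0.1935 0.1175]
plFR [0.5258 0.1897 0.015 ]
plBR [0.6533 0.1772 0.015 ]
plFL [0.5363 0.3177 0.015 ]
strip [ 0.4778 -0.1018  0.018 ]
strip [ 0.5893 -0.1113  0.018 ]
strip [ 0.5721 -0.329   0.018 ]
strip [ 0.4609 -0.3182  0.018 ]
round_button [([171.1, 183.6], 0.73), ([406.1, 233.3], 0.5)]
square_key [([351.8, 227.3], 0.64)]
rocker [([381.3, 227.7], 0.72)]
```

```bash
cat >> h.py <<'E'
yaw=np.radians(-4.7);q=[0,-np.sin(yaw/2),np.cos(yaw/2),0]
X=np.array([np.cos(yaw),np.sin(yaw),0]);Y=np.array([-X[1],X[0],0]);UP=np.array([0,0,1.])
CUBE=np.array([.598,.247,0]);STRIP=np.array([.524,-.2165,0])
def lidtip(th,r=.100,g=0):  # TCP for tip's -x corner on the outer face at lid angle th
    return CUBE+X*(.055-r*np.cos(th)+(.0025+g)*np.sin(th)+.010)+UP*(.1175+r*np.sin(th)+(.0025+g)*np.cos(th)+.080)
E
python3 - <<'E'
from h import *
np.set_printoptions(precision=4,suppress=True)
s=manip.state();p=s['tcp_pos']
manip.grasp()
manip.move_l([p[0],p[1],.40],vel=.3)
a=lidtip(1.27,g=.004);up=a.copy();up[2]=.40
manip.move_ptp(up,q)
print(manip.state()['tcp_pos'],manip.state()['grip_width'],manip.state()['clock'])
print(manip.move_l(a,vel=.15,threshold=6))
save('scene','s1');save('top','t1');s=manip.state();print(s['clock'],s['ft_force'],s['tcp_pos'])
S=cv2.imread('pics/s1.png')[200:340,230:400];T=cv2.imread('pics/t1.png')[130:270,120:290]
cv2.imwrite('pics/m1.png',cv2.resize(np.hstack([S,T]),(800,330),interpolation=cv2.INTER_CUBIC))
E
```

```text
[0.6388 0.2452 0.3998] 0.00042212966957555086 5.375
False
6.325 [-0.214   0.4825 -0.0124] [0.6401 0.2438 0.2964]
```

View pics/m1.png

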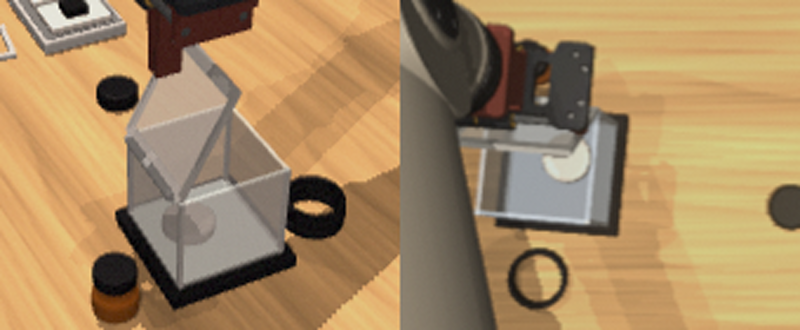

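```bash
python3 - <<'E'
from h import *
np.set_printoptions(precision=1,suppress=True)
s=manip.state();p=np.array(s['tcp_pos']);print(s['eef_rot'])
S=cv2.imread('pics/s1.png');T=cv2.imread('pics/t1.png')
def dr(im,cam,x0,y0,k):
    o=cv2.resize(im[y0:y0+100,x0:x0+100],(400*1,400),interpolation=cv2.INTER_CUBIC)
    f=lambda P:tuple(int(v) for v in (proj(cam,P)-[x0,y0])*4)
    def poly(pts,c): cv2.polylines(o,[np.array([f(P) for P in pts])],True,c,1)
    for z in(0,.08):
        poly([p-UP*z+X*a+Y*b for a,b in((-.01,-.0135),(-.01,.0135),(.01,.0135),(.01,-.0135))],(0,0,255))
    H=CUBE+X*.055+UP*.1175
    for th in(1.06,):
        e=X*-np.cos(th)+UP*np.sin(th);poly([H+Y*.055,H-Y*.055,H-Y*.055+e*.115,H+Y*.055+e*.115],(0,255,0))
    poly([CUBE+UP*.115+X*a+Y*b for a,b in((-.055,-.055),(-.055,.055),(.055,.055),(.055,-.055))],(255,0,0))
    return o
cv2.imwrite('pics/m2.png',np.hstack([dr(S,'scene',260,195,4),dr(T,'top',120,130,4)]))
E
```

```text
[0. 0. 1. 0.]
```

View pics/m2.png

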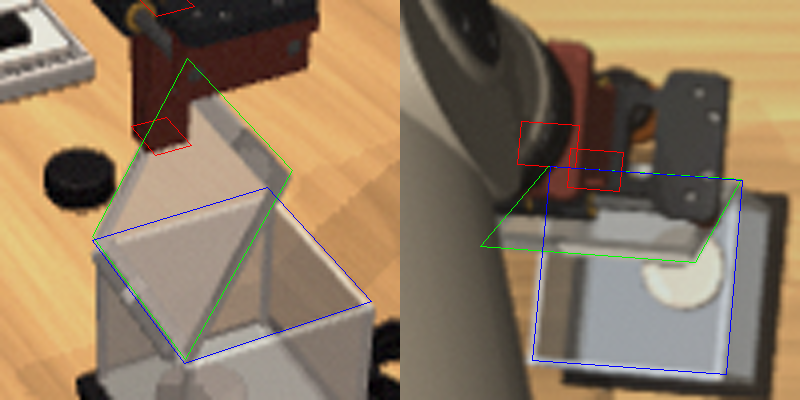

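The overlay agrees. The fingertip (left tile ≈ 160,135) is on the outer side of the lid, just clear of it, and the cube and lid model match the picture. Next I sweep the lid shut along its arc.

```bash
python3 - <<'E'
from h import *
np.set_printoptions(precision=4,suppress=True)
for th in np.linspace(1.1,.05,8):
    hit=manip.move_l(lidtip(th),vel=.08,threshold=12)
    s=manip.state();print(round(th,2),hit,s['ft_force'],s['tcp_pos'])
    if hit:break
if not hit or th<.2:
    b=np.array(manip.state()['tcp_pos']);b[2]=.188
    print(manip.move_l(b,vel=.03,threshold=9));s=manip.state();print(s['ft_force'],s['tcp_pos'],s['clock'])
    b[2]=.26;manip.move_l(b,vel=.2);b[2]=.36;manip.move_l(b,vel=.25)
    up=STRIP-X*.022+UP*.2;manip.move_ptp(up,q)
save('scene','s2');save('top','t2');print(manip.state()['clock'],manip.state()['ft_force'],manip.state()['tcp_pos'])
print([(x['centre'],x['confidence'],proj('scene',CUBE+X*(.055-.109)+UP*.12)) for x in manip.landmark_of('scene','lid_edge')])
S=cv2.imread('pics/s2.png')[150:350,190:430];T=cv2.imread('pics/t2.png')[120:320,120:440]
cv2.imwrite('pics/m3.png',cv2.resize(np.hstack([S,T]),(800,286),interpolation=cv2.INTER_CUBIC))
E
```

```text
1.1 False [0.805  0.3035 0.4253] [0.6198 0.2454 0.2882]
0.95 False [-0.1316 -0.0181  0.8437] [0.6068 0.2463 0.2803]
0.8 False [-0.258   0.1399  0.0648] [0.5949 0.2473 0.2708]
0.65 False [ 0.1451 -0.1319 -0.0174] [0.5846 0.2481 0.2597]
0.5 False [0.3075 0.021  0.1049] [0.5761 0.2488 0.2473]
0.35 False [ 0.227  -0.0958  0.6975] [0.5697 0.2492 0.2337]
0.2 False [ 0.3121 -0.6583  0.5088] [0.5653 0.2496 0.2194]
0.05 False [-0.5966  0.502   0.0066] [0.563  0.2497 0.2044]
True
[-2.3846 -1.3297  7.0269] [0.5638 0.25   0.2003] 9.4083
12.3167 [-0.048   0.3387  0.2156] [ 0.5029 -0.2137  0.2001]
[([341.2, 255.6], 0.72, array([339.0691, 253.9075]))]
```

View pics/m3.png

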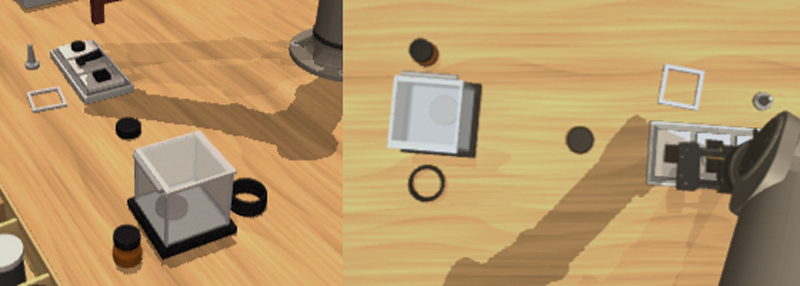

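The lid lies shut: left tile ≈ (185,150), and the tip met firm resistance at 0.120 m. Shells, cap and jar haven't moved. Next is the rocker.

```bash
python3 - <<'E'
from h import *
np.set_printoptions(precision=4,suppress=True)
b=STRIP-X*.022
manip.move_l(b+UP*.14,vel=.2)
print(manip.move_l(b+UP*.108,vel=.025,threshold=14));s=manip.state();print(s['ft_force'],s['tcp_pos'],s['clock'])
manip.move_l(b+UP*.20,vel=.2)
p=STRIP+X*-.02+Y*.16+UP*.3;manip.move_ptp(p,q)
save('scene','s3');save('top','t3');print(manip.state()['clock'])
S=cv2.imread('pics/s3.png')[165:230,210:310];T=cv2.imread('pics/t3.png')[190:255,330:430]
cv2.imwrite('pics/m4.png',cv2.resize(np.hstack([S,T]),(800,260),interpolation=cv2.INTER_CUBIC))
E
```

```text
True
[-2.4012  1.9745 10.5135] [ 0.5008 -0.2148  0.121 ] 13.625
15.05
```

View pics/m4.png

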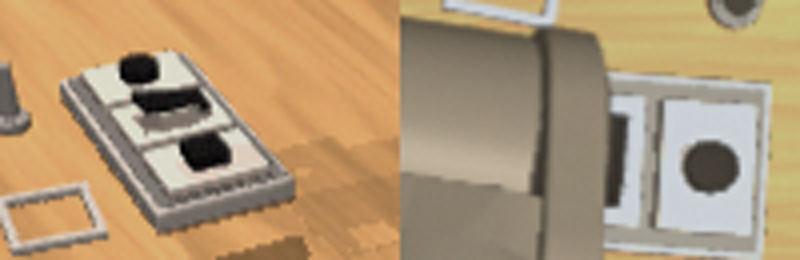

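The rocker is tipped: its far end is now raised, and the tip stopped firmly at 0.041 m against about 0.042 expected. In the right tile the round button is clear at ≈ (710,167). Next, press it.

```bash
python3 - <<'E'
from h import *
np.set_printoptions(precision=4,suppress=True)
b=np.array([.5182,-.2833,0])
manip.move_ptp(b+UP*.20,q);manip.move_l(b+UP*.135,vel=.2)
print(manip.move_l(b+UP*.105,vel=.02,threshold=14));s=manip.state();print(s['ft_force'],s['tcp_pos'],s['clock'])
manip.hold(.2);manip.move_l(b+UP*.20,vel=.15)
p=np.array([.46,.15,.36]);manip.move_ptp(p,q)
save('scene','s4');save('top','t4');print(manip.state()['clock'])
S=cv2.imread('pics/s4.png')[165:345,200:400];T=cv2.imread('pics/t4.png')[130:310,120:440]
cv2.imwrite('pics/m5.png',cv2.resize(np.hstack([S,T]),(800,277),interpolation=cv2.INTER_CUBIC))
E
```

```text
True
[-1.9903  1.2365  9.7872] [ 0.5182 -0.2834  0.1143] 17.5333
20.2583
```

View pics/m5.png

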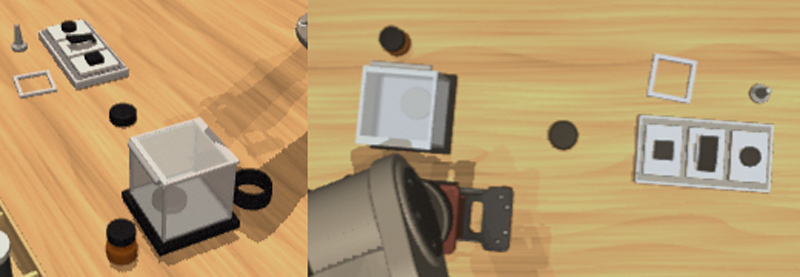

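The button bottomed out at 0.034 m and was released. The final view shows the lid shut, the rocker tipped and the loose things unmoved, so I'm handing in.

```bash
python3 -c "
from station import manip
print(manip.hand_in())"
```

```text
the job is handed in; nothing more can be done
None
```

The job is handed in: the lid is shut, the rocker is tipped fully over, the round button was pressed fully down and released, and the final pictures show the loose things where they were.

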